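# Close the fluorometer's sample port and hold it shut

### The arm

A 6-joint arm with a two-finger parallel gripper is mounted at the origin on the work surface. World frame = base frame: x ahead of the robot, y to its left, z up, the work surface at z = 0. Lengths are in m, angles in rad, forces in N, time in s.
With the tool pointing down it reaches from about 0.15 to 0.775 m from the base axis. Payload 6.1 kg.
Tool frame: the origin (TCP) lies on the centre line of the jaws, within the pads' length; the fingertips stand manip.finger_overhang ahead of it and the grasp point (between the pads) lies 8 mm behind it (manip.finger_overhang is the distance from the TCP to the fingertips, in m); z points along the fingers, y is the direction in which the jaws open and shut (so a half turn about z gives the same grasp; the last joint's range is limited). The gripper opens to 85 mm and grips with 20 to 120 N. Pads are 22 mm wide; open, the fingers measure 114 mm over their backs; the gripper's body (76 mm by 85 mm) begins 54 mm behind the grasp point. The pads swing forward as they close: fully open they stand 13 mm farther back than shut.
Start: joints at [1.137, 0.126, -0.04, 1.405, 0, 1.571], TCP at [0.221, 0.476, 0.242] pointing down, gripper open.
Joint ranges: [-2.72, 2.72], [-0.95, 1.95], [-1.27, 1.35], [-1.78, 2.02], [-1.46, 1.47], [-3.14, 3.14]. Speed limits (rad/s): [2.39, 2.39, 3.01, 3.14, 3.14, 3.14].

### API

Orientations are given as a rotation vector (axis times angle).
In Python, from plant import manip gives the robot as it stands. The module is installed in compiled form; this text tells all that it offers.
- The arm moves only by the tool servo_tool, never from a script. Its argument "deltas" is a list of rows, each an object of numbers: "dx", "dy", "dz": the shift along the tool's x, y, z in mm; "roll": the turn about the tool's z in degrees. In form: [{"dx": .., "dy": .., "dz": .., "roll": ..}, ...]. A call has 1 to 8 rows; each row is the pose to reach, as a shift and turn from the pose commanded when the call began, along the tool's axes at that moment; what a row does not reach only later rows make up. A row lasts 1/8 s, in which the tool goes at most 62.5 mm and 10.7 degrees, less where a joint would pass 70% of its speed; a pose out of reach is approached as far as the arm can. A call with a gripper value outside its range is refused whole. "fingers" is the finger opening in mm, from 0 to 85.4, set as the call begins (left out, the last holds). The fingers move at their own pace and stop on an object; "grip_force" is the grip in N (left out, the last holds). Time passes only in rows, so rows that repeat a pose let the fingers close. It gives the time, the measured TCP pose, the force and the opening at its end, in the units of the state.
- manip.sense(): the state, without advancing time (a new reading comes with each control period).
- manip.read_camera(name): name is "scene" or "top" or "wrist"; returns the picture (480x640x3 uint8, blue, green, red); there is no depth.
- manip.camera_params(name): a dict with "K" (3x3 intrinsics, pixels), "view" (4x4, takes a point from world to camera coordinates). Camera axes: x right, y up, looking along -z (the intrinsics and any distortion apply to the point x, -y, -z); pixel columns grow to the right and rows downward; lengths in m; the calibration is good to about 2 mm. A picture is of the moment at which its call begins: read the wrist's pose just before it. camera_params takes no time and is no camera call; for the wrist camera it gives the pose at the moment of the call.
- manip.finish_job(): hands the job in, once; it reports no verdict.
Trained networks look in the newest picture that a camera, given by its name, has taken for a name from the list of things; names that differ only in an ending like _2 or _b are one class to them, and where a whole thing is asked for, a point or a joint stands for the part that bears it (a point fixed in the world has none). Each returns a list of dicts, best first, with "conf" (0 to 1); they miss things now and then, are a little off and sometimes report something else, mostly with a low value. They report only what shows in the picture. A call takes as long as a camera call. They do not tell look-alikes from the thing itself.
- manip.search_frame(camera, target): "extent" ([left, top, right, bottom] in pixels, round what is visible of it).
- manip.mark_of(camera, target): "point" ([column, row] in pixels: a listed point, or the origin of a listed thing).
The state is a dict: "t": time; "joint_positions": joint angles; "qvel": joint speeds; "joint_efforts": joint torques, N m; "position": TCP position; "orientation": TCP orientation; "contact_force": force on the tool from outside, world axes, zero at the start; "ft_torque": the same for the moment, N m; "grip_width": opening from 0.0 (shut) to 1.0 (fully open).
Only numpy, scipy, OpenCV 4.12 (cv2) and the standard library are available. Lean on these libraries where they do the work, as an engineer would, in place of code of your own. Each camera call takes 0.05 s, during which the arm holds its last target.

### The job

Close the fluorometer's sample port with the knurled cap standing on the bench: set the cap's stem into the port, turn it until its keyway drops over the pin hidden inside, then push it fully home against the spring, its head down on the port's rim. Finish while still holding it pushed home, because the spring lifts it again as soon as you let go. Leave the bottle, the beaker and the vial rack where they stand.

Things in the scene. Friction and masses are not known exactly. Their poses are not given: they have to be found in the camera images.
- cap_grip (a point): Centre of the cap's knurled aluminium head: 52 mm in diameter, 32 mm high, on a black stem 32 mm in diameter, 30 mm long. The cap (0.12 to 0.2 kg) stands upright on its stem on the bench; this point is 46 mm above the stem's lower end, 16 mm above the head's underside. z up; its own -x points to the white line on the head. Grip the head across its diameter, at mid-height or a little above.
- cap_key (a point): Lower end of the cap's only keyway: a groove 10 mm wide, open below, along the whole stem at the cap's own -x side, 13 mm from its axis (46 mm below the head's centre). The white line on the head, from the middle of the top to the edge and down the side, stands right above it.
- port_rim (a point): Centre of the sample port's rim, 112 mm above the bench: a fixed upright black tube, 43 mm outside (48 mm at its flared mouth), 42 mm tall, bore 35.5 mm. z up; its own -x points out of the fluorometer's blue front. Cap home: the head's underside on this rim, head centre 16 mm above this point. A spring plunger meets the stem 8 mm before home and pushes up with 4 to 8 N.
- pin_level (a point): On the port's axis, level with the top of the one hidden pin (6 mm thick, sticking 6 mm inward from the bore's wall), 18 mm below the rim. The pin's direction is unknown: anywhere within 0.6 rad either side of the port's own -x, the sector marked orange on tube and flange. With the keyway off the pin, the stem's end stops here, head 12 mm short of home; within about 0.12 rad of it, it drops past.
- fluorometer: The instrument that carries the port: a fixed white box 220 x 250 mm, 70 mm high, blue panel with a dark display on its front (-x) face and a blue strip on top along that edge, a round flange 80 mm in diameter under the port. Origin on the bench, under the port's axis, 90 mm behind the front face.
- bottle: Bystander: small glass bottle with a blue cap, 56 mm in diameter, 115 mm high; origin at the centre of its underside. Leave it alone.
- beaker: Bystander: open glass beaker, 66 mm in diameter, 85 mm high; origin at the centre of its underside. Leave it alone.
- rack: Bystander: grey vial rack 70 x 200 mm, 57 mm high with its vials (part of it), long along its own y; origin at the centre of its underside. Leave it alone.
Things that resemble listed ones, but are neither listed nor needed, are in the scene too. What is shaped like the part that bears cap_grip but purple or turquoise is not meant.

How it is judged:
At the end, for the whole second after the job is handed in: The cap is on the port, keyed over the pin and pushed home: its head centre no more than 18.5 mm above the rim (16 mm is fully home), within 5 mm of the port's axis, less than 0.1 rad off upright, and the gripper is still on it (over 2 N). Bottle, beaker and rack within 30 mm of where they stood (z of cap_grip in the frame of port_rim below 0.0185 m and horizontal distance between cap_grip and port_rim below 0.005 m and angle between cap_grip's own z axis and vertical below 0.1 rad and contact force between the fingers and cap above 2 N and distance of each of bottle, beaker, rack from where it was at the start of the episode below 0.03 m); the arm keeps its last pose, push and grip.
It fails at once if the bottle is moved 30 mm or more, or tipped over (distance of bottle from where it was at the start of the episode above 0.03 m or angle between bottle's own z axis and vertical above 0.5 rad).
It fails at once if the beaker is moved 30 mm or more, or tipped over (distance of beaker from where it was at the start of the episode above 0.03 m or angle between beaker's own z axis and vertical above 0.5 rad).
It fails at once if the rack is moved 30 mm or more, or tipped over (distance of rack from where it was at the start of the episode above 0.03 m or angle between rack's own z axis and vertical above 0.5 rad).
It also fails if it takes over 51 s, if anything falls off the work surface, if the arm or the gripper's body presses on something with over 40 N, if the wrist force passes 120 N, or if a joint passes its speed limit or range.

## Working session

There is one attempt and no reset: what is moved stays moved. The work goes in short steps, Python scripts to look and compute and a tool call to move; the robot and the scene stay as the last step left them, time stands still between calls to the robot, and variables do not carry over. Pictures are saved under pics/ and viewed, and the job is handed in when it is done.

Besides the shell and the picture viewer there is one more tool, called after "Request:" by a JSON object that holds its "method" and its "body", one argument or row to a line. servo_tool: Moves the arm, as the interface text tells. Its arguments: {"type":"object","properties":{"deltas":{"type":"array"},"fingers":{"type":"number"},"grip_force":{"type":"number"}},"required":["deltas"]}

```bash
mkdir -p pics; ls; python3 - <<'E'
from plant import manip
import cv2
print(manip.sense(), manip.finger_overhang)
for c in ["scene","top"]:
    im=manip.read_camera(c); cv2.imwrite(f"pics/{c}0.png",im)
    p=manip.camera_params(c); print(c,p)
    for t in ["cap_grip","port_rim"]:
        print(t,manip.mark_of(c,t))
    print(manip.search_frame(c,"cap_grip"))
E
```

```text
pics
{'t': 0.0, 'joint_positions': array([ 1.13696722e+00,  1.26386104e-01, -4.06346103e-02,  1.40539213e+00,
        4.06047827e-07,  1.57081815e+00]), 'qvel': array([-0.00038863,  0.00012668, -0.00076353, -0.00315247, -0.00042744,
       -0.00097482]), 'joint_efforts': array([ 1.41120734e-03, -4.35913432e+01,  3.52923203e+01,  1.72003760e-02,
        1.01767123e-04, -6.25025280e-06]), 'position': array([0.22051541, 0.47600436, 0.24151307]), 'orientation': array([-6.76084060e-01, -3.06762455e+00,  2.47931095e-03]), 'contact_force': array([ 0.4444127 , -0.05301888,  0.34140738]), 'ft_torque': array([-0.03186276, -0.03929128, -0.04557526]), 'grip_width': 0.9996298627700085} 0.011
scene {'K': array([[623.96671389,   0.        , 324.48777283],
       [  0.        , 623.96671389, 230.42380483],
       [  0.        ,   0.        ,   1.        ]]), 'view': array([[-0.86559307,  0.50057621, -0.0131187 ,  0.42165734],
       [-0.44049192, -0.74871336,  0.49537377,  0.24369885],
       [ 0.23815018,  0.43457078,  0.86858087, -1.6909039 ],
       [ 0.        ,  0.        ,  0.        ,  1.    
[... 529 characters left out ...]
      ,   0.        ,   1.        ]]), 'view': array([[-0.00264337, -0.99996577, -0.00784042,  0.05996131],
       [ 0.99573739, -0.00335489,  0.09217266, -0.52800601],
       [-0.09219581, -0.00756336,  0.99571217, -1.01488202],
       [ 0.        ,  0.        ,  0.        ,  1.        ]])}
cap_grip [{'point': [485.6, 265.2], 'conf': 0.94}, {'point': [487.4, 222.2], 'conf': 0.84}, {'point': [439.1, 268.4], 'conf': 0.59}]
port_rim [{'point': [323.4, 200.2], 'conf': 0.64}]
[{'extent': [475.6, 210.3, 502.0, 235.0], 'conf': 0.9}, {'extent': [260.6, 142.8, 386.5, 255.6], 'conf': 0.73}, {'extent': [425.4, 257.8, 455.8, 281.2], 'conf': 0.66}, {'extent': [472.6, 253.3, 502.6, 277.8], 'conf': 0.57}]
```

View pics/scene0.png

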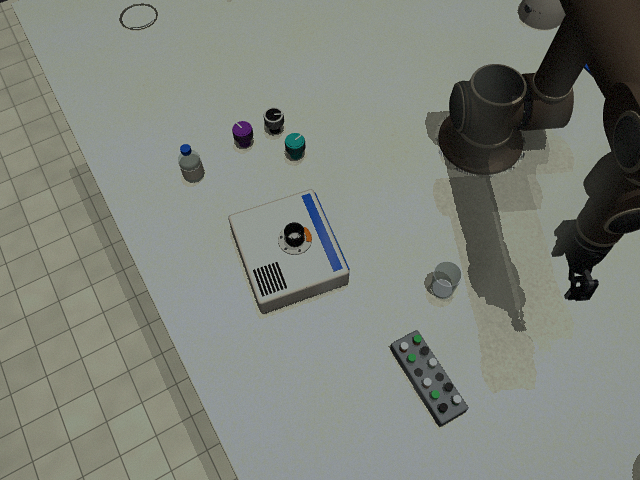

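View pics/top0.png

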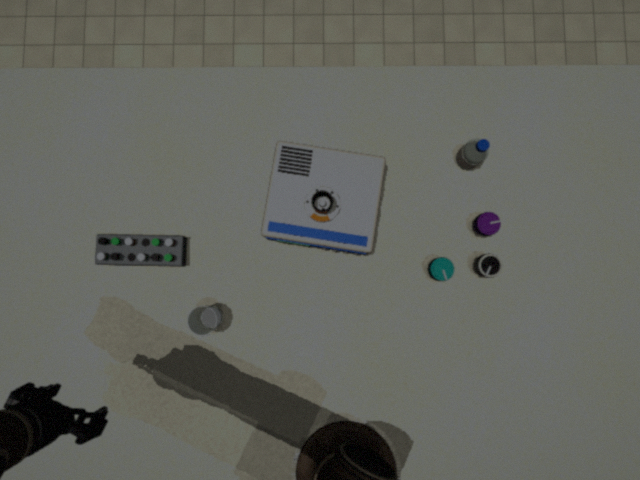

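```bash
python3 - <<'E'
import cv2,numpy as np
t=cv2.imread("pics/top0.png");s=cv2.imread("pics/scene0.png")
a=cv2.resize(t[200:290,410:520],None,fx=5,fy=5,interpolation=cv2.INTER_CUBIC)[:, :400*2]
b=cv2.resize(s[95:175,225:315],None,fx=5,fy=5,interpolation=cv2.INTER_CUBIC)
cv2.imwrite("pics/crop_t.png",a);cv2.imwrite("pics/crop_s.png",b)
E
```

```text
(no output)
```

View pics/crop_t.png

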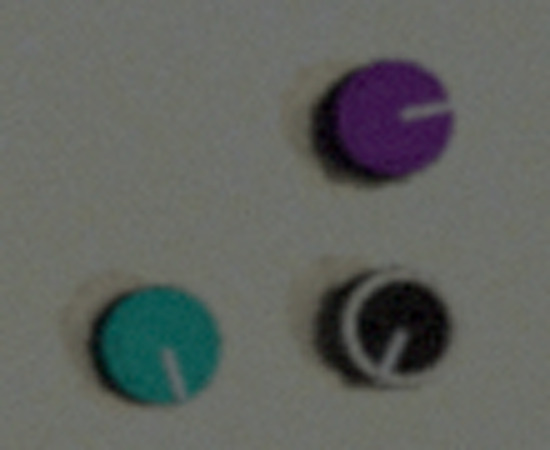

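View pics/crop_s.png

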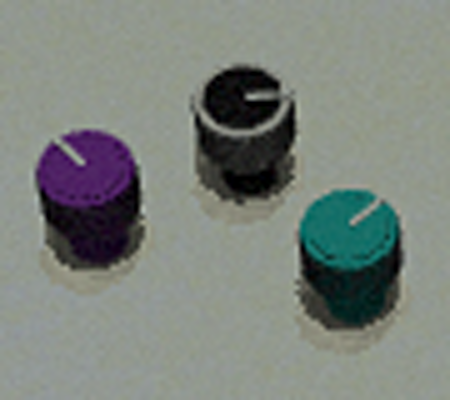

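The aluminium cap is at top (487,266) / scene (272,120): its head is bare metal (dark top, bright rim) with a white line. The others are purple, top (487,223), and turquoise, top (441,269), so they are look-alikes. The enlarged crops confirm this. The port is at top (323,201) / scene (293,234).

```bash
cat > h.py <<'E'
import numpy as np, cv2
from plant import manip
from scipy.spatial.transform import Rotation as R
def P(c,p=None):
    p=p or manip.camera_params(c); F=np.diag([1,-1,-1,1.]); return p["K"]@(F@p["view"])[:3]
def tri(uv1,uv2,c1="top",c2="scene"):
    X=cv2.triangulatePoints(P(c1),P(c2),np.float64(uv1).reshape(2,1),np.float64(uv2).reshape(2,1)); return (X[:3]/X[3]).ravel()
def proj(Pm,X):
    v=Pm@np.append(X,1); return v[:2]/v[2]
def atz(Pm,uv,z):
    A=np.array([Pm[0]-uv[0]*Pm[2],Pm[1]-uv[1]*Pm[2]]); return np.linalg.solve(A[:,:2],-(A[:,2]*z+A[:,3]))
def state():
    s=manip.sense(); r=R.from_rotvec(s["orientation"]).as_matrix()
    return s,r
E
python3 - <<'E'
from h import *
print(tri([485.6,265.2],[271.6,119.9]), tri([323.4,200.2],[291.5,231.5]))
T=P("top");S=P("scene")
print("cap top z.046",atz(T,[485.6,265.2],.046),"scene",atz(S,[271.6,119.9],.046))
# top face center: z .062, crop (400,325)/5 ; line
c=atz(T,[410+403/5,200+325/5],.062);k=atz(T,[410+388/5,200+372/5],.062);c0=atz(T,[410+402/5,200+335/5],.062)
print("topface",c,c0,k)
print("port",atz(T,[323.4,200.2],.112),atz(S,[291.5,231.5],.112))
a=atz(T,[268,227],.07);b=atz(T,[367,241],.07);print("strip",a,b)
for n in ["bottle","beaker","rack"]: 
    m=manip.mark_of("top",n); print(n,[ (atz(T,q["point"],0),q["conf"]) for q in m[:2]])
s,r=state();print(r)
p=manip.camera_params("wrist");V=np.linalg.inv(p["view"]);print(p["K"],r.T@(V[:3,3]-s["position"]),r.T@V[:3,:3])
E
```

```text
[ 0.46600968 -0.31525579  0.04486382] [0.60033488 0.04840494 0.10988778]
cap top z.046 [ 0.46274574 -0.31221255] scene [ 0.46786398 -0.31604933]
topface [ 0.46267247 -0.31744187] [ 0.45829395 -0.31684072] [ 0.44213628 -0.31012251]
port [0.59921523 0.0489567 ] [0.60116891 0.04919837]
strip [0.54738745 0.17106808] [ 0.5157342  -0.04635288]
bottle [(array([ 0.71739595, -0.29012986]), 0.92)]
beaker [(array([0.35162129, 0.31536441]), 0.81)]
rack [(array([0.49576853, 0.47034392]), 0.6)]
[[-9.07379200e-01  4.20312964e-01 -1.68549114e-06]
 [ 4.20312964e-01  9.07379200e-01 -1.51080121e-05]
 [-4.82071375e-06 -1.44171297e-05 -1.00000000e+00]]
[[375.65460892   0.         322.81051712]
 [  0.         375.65460892 237.75618681]
 [  0.           0.           1.        ]] [ 0.0652859   0.00050047 -0.13091867] [[-1.19917580e-03  9.66231910e-01  2.57671221e-01]
 [ 9.99999278e-01  1.14041272e-03  3.77503446e-04]
 [ 7.09043377e-05  2.57671488e-01 -9.66232580e-01]]
```

Request:
{"method": "servo_tool", "body": {
  "deltas": [
    {"dx":-50,"dy":-29,"dz":0,"roll":10},
    {"dx":-100,"dy":-58,"dz":0,"roll":20},
    {"dx":-150,"dy":-87,"dz":0,"roll":30},
    {"dx":-200,"dy":-116,"dz":0,"roll":40},
    {"dx":-250,"dy":-145,"dz":0,"roll":50},
    {"dx":-300,"dy":-174,"dz":0,"roll":60},
    {"dx":-350,"dy":-203,"dz":0,"roll":70},
    {"dx":-400,"dy":-232,"dz":0,"roll":80}
  ]
}}

```text
t: 1.55
position: [0.487, 0.096, 0.2426]
orientation: [2.495, 1.908, 0.001]
contact_force: [1.7, -0.0, 0.1]
grip_width: 0.995
```

```bash
cat > goto.py <<'E'
# print tool deltas needed for world target x y z (TCP) and tool-x yaw deg
import sys; from h import *
s,r=state(); x,y,z,yaw=map(float,sys.argv[1:5])
d=r.T@(np.array([x,y,z])-s["position"])*1000
cur=np.degrees(np.arctan2(r[1,0],r[0,0]))
print("t",round(s["t"],2),"pos",s["position"].round(4),"yaw",cur.round(2),"q6",s["joint_positions"][5].round(2),"F",s["contact_force"].round(1),"w",round(float(s["grip_width"])*85.4,1))
print("deltas",d.round(1),"roll",round((cur-yaw+180)%360-180,1), "tilt",np.degrees(np.arccos(-r[2,2])).round(2))
E
python3 goto.py .554 .003 .15 45
```

```text
t 1.55 pos [0.487  0.096  0.2426] yaw 74.8 q6 2.03 F [ 1.7 -0.   0.1] w 84.9
deltas [-72.2  89.   92.6] roll 29.8 tilt 0.05
```

Request:
{"method": "servo_tool", "body": {
  "deltas": [
    {"dx":-25,"dy":30,"dz":30,"roll":10},
    {"dx":-50,"dy":60,"dz":60,"roll":20},
    {"dx":-72,"dy":89,"dz":92,"roll":30},
    {"dx":-72,"dy":89,"dz":92,"roll":30},
    {"dx":-72,"dy":89,"dz":92,"roll":30}
  ]
}}

```text
t: 2.17
position: [0.5535, 0.0055, 0.1507]
orientation: [-2.9, -1.208, 0.0]
contact_force: [-0.8, -0.9, -0.2]
grip_width: 0.997
```

```bash
python3 goto.py .554 .003 .15 45; python3 - <<'E'
from h import *
p=manip.camera_params("wrist"); im=manip.read_camera("wrist"); cv2.imwrite("pics/w1.png",im)
np.save("w1P.npy",P("wrist",p))
c=proj(P("wrist",p),[.6,.049,.112]);print(c)
u,v=map(int,c); cr=im[max(0,v-70):v+70,max(0,u-80):u+80]
cr=cv2.convertScaleAbs(cr,alpha=1.0); g=(np.power(cr/255.,.45)*255).astype(np.uint8)
cv2.imwrite("pics/w1c.png",cv2.resize(g,None,fx=4,fy=4,interpolation=cv2.INTER_CUBIC)); print(u-80,v-70)
E
```

```text
t 2.17 pos [0.5535 0.0055 0.1507] yaw 45.22 q6 2.36 F [-0.8 -0.9 -0.2] w 85.2
deltas [-1.4  2.1  0.7] roll 0.2 tilt 0.02
[329.09872193 141.92139214]
249 71
```

View pics/w1.png

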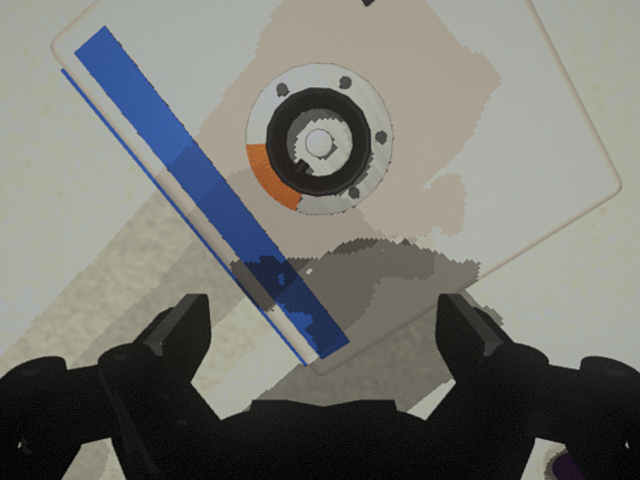

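View pics/w1c.png

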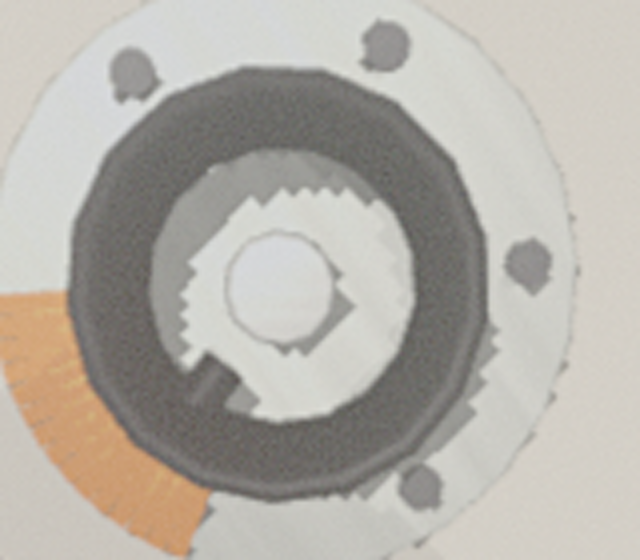

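```bash
python3 - <<'E'
from h import *
W=np.load("w1P.npy")
f=lambda c,z: atz(W,[249+c[0]/4,71+c[1]/4],z)
ce=f((278,283),.112); cb=f((282,286),.075); print("rim c",ce,"bottom c",cb)
for c in (ce,(ce+cb)/2):
  for q in [(224,366),(210,380),(197,393)]:
    d=f(q,.094)-c; print(q,np.degrees(np.arctan2(d[1],d[0])).round(1),np.hypot(*d).round(4))
# front direction: orange sector
for q in [(0,295),(187,555)]:
    d=f(q,.072)-cb; print("orange",np.degrees(np.arctan2(d[1],d[0])).round(1))
# top view
s,r=state()
print(manip.mark_of("wrist","port_rim"))
E
```

```text
rim c [0.59676365 0.05232248] bottom c [0.59627286 0.05169445]
(224, 366) -169.2 0.0122
(210, 380) -171.1 0.0146
(197, 393) -172.4 0.0168
(224, 366) -170.4 0.0119
(210, 380) -172.2 0.0143
(197, 393) -173.3 0.0165
orange 137.0
orange -155.0
[{'point': [319.8, 143.6], 'conf': 0.9}]
```

Request:
{"method": "servo_tool", "body": {
  "deltas": [
    {"dx":8,"dy":8,"dz":0,"roll":-10},
    {"dx":16,"dy":16,"dz":0,"roll":-20},
    {"dx":24,"dy":24,"dz":0,"roll":-30},
    {"dx":32,"dy":32,"dz":0,"roll":-40},
    {"dx":40,"dy":40,"dz":0,"roll":-50},
    {"dx":48,"dy":48,"dz":0,"roll":-60},
    {"dx":56,"dy":56,"dz":0,"roll":-70},
    {"dx":64,"dy":64,"dz":0,"roll":-80}
  ]
}}

```text
t: 3.28
position: [0.6447, 0.0068, 0.1519]
orientation: [1.435, 2.793, 0.002]
contact_force: [0.1, 1.0, 0.0]
grip_width: 0.996
```

Request:
{"method": "servo_tool", "body": {
  "deltas": [
    {"dx":0,"dy":0,"dz":0,"roll":-10},
    {"dx":0,"dy":0,"dz":0,"roll":-10},
    {"dx":0,"dy":0,"dz":0,"roll":-10}
  ]
}}

```text
t: 3.65
position: [0.6441, 0.0061, 0.1511]
orientation: [1.201, 2.902, 0.001]
contact_force: [1.3, 0.2, -0.3]
grip_width: 1.0
```

```bash
python3 goto.py .465 -.316 .2 45; python3 - <<'E'
from h import *
p=manip.camera_params("wrist"); im=manip.read_camera("wrist"); cv2.imwrite("pics/w2.png",im)
W=P("wrist",p);np.save("w2P.npy",W)
print([(q,atz(W,q["point"],.112)) for q in manip.mark_of("wrist","port_rim")])
print(atz(np.load("w1P.npy"),[319.8,143.6],.112))
c=proj(W,[.597,.052,.112]);print(c)
u,v=map(int,c); cr=im[max(0,v-70):v+70,max(0,u-80):u+80]
g=(np.power(cr/255.,.45)*255).astype(np.uint8)
cv2.imwrite("pics/w2c.png",cv2.resize(g,None,fx=4,fy=4,interpolation=cv2.INTER_CUBIC)); print(u-80,v-70)
E
```

```text
t 3.65 pos [0.6441 0.0061 0.1511] yaw 135.05 q6 0.79 F [ 1.3  0.2 -0.3] w 85.4
deltas [-100.9 -354.5  -49.1] roll 90.0 tilt 0.06
[({'point': [319.5, 132.6], 'conf': 0.77}, array([0.59563856, 0.05313627]))]
[0.59661187 0.05136578]
[319.87498564 136.79568618]
239 66
```

View pics/w2c.png

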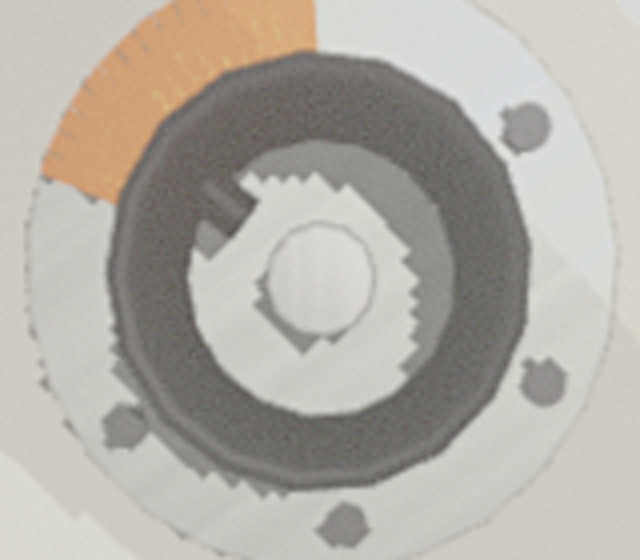

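```bash
python3 - <<'E'
from h import *
W1=np.load("w1P.npy");W2=np.load("w2P.npy")
p1=atz(W1,[249+278/4,71+283/4],.112); p2=atz(W2,[239+318/4,66+270/4],.112); print(p1,p2)
def Rz(a): a=np.radians(a);return np.array([[np.cos(a),-np.sin(a)],[np.sin(a),np.cos(a)]])
A=np.block([[np.eye(2),Rz(45.2)],[np.eye(2),Rz(135)]])
x=np.linalg.solve(A,np.r_[p1,p2]);print("true",x[:2],"e",x[2:])
for q in [(246,211),(230,200),(214,188)]:
    d=atz(W2,[239+q[0]/4,66+q[1]/4],.094)-p2; print(np.degrees(np.arctan2(d[1],d[0])).round(1),np.hypot(*d).round(4))
E
```

```text
[0.59676365 0.05232248] [0.59559664 0.05256   ]
true [0.59606097 0.05185569] e [ 0.00082635 -0.00016969]
-173.5 0.0112
-172.6 0.0134
-172.4 0.0158
```

Request:
{"method": "servo_tool", "body": {
  "deltas": [
    {"dx":-11,"dy":-47,"dz":-15,"roll":10},
    {"dx":-22,"dy":-93,"dz":-30,"roll":20},
    {"dx":-34,"dy":-140,"dz":-50,"roll":30},
    {"dx":-45,"dy":-186,"dz":-50,"roll":40},
    {"dx":-56,"dy":-233,"dz":-50,"roll":50},
    {"dx":-67,"dy":-279,"dz":-50,"roll":60},
    {"dx":-79,"dy":-326,"dz":-50,"roll":70},
    {"dx":-90,"dy":-372,"dz":-50,"roll":80}
  ]
}}

```text
t: 4.75
position: [0.4446, -0.3228, 0.2006]
orientation: [2.789, 1.444, 0.001]
contact_force: [0.3, -0.3, -0.1]
grip_width: 1.0
```

```bash
python3 goto.py .419 -.362 .2 45
```

```text
t 4.75 pos [ 0.4446 -0.3228  0.2006] yaw 54.74 q6 1.56 F [ 0.3 -0.3 -0.1] w 85.4
deltas [-46.7   1.7   0.6] roll 9.7 tilt 0.04
```

Request:
{"method": "servo_tool", "body": {
  "deltas": [
    {"dx":-46,"dy":2,"dz":0,"roll":10},
    {"dx":-46,"dy":2,"dz":0,"roll":10},
    {"dx":-46,"dy":2,"dz":0,"roll":10}
  ]
}}

```text
t: 5.12
position: [0.421, -0.3603, 0.2004]
orientation: [-2.901, -1.206, -0.001]
contact_force: [-0.2, 0.0, -0.4]
grip_width: 1.0
```

```bash
python3 goto.py .419 -.362 .2 45; python3 - <<'E'
from h import *
p=manip.camera_params("wrist"); im=manip.read_camera("wrist"); cv2.imwrite("pics/w3.png",im)
W=P("wrist",p);np.save("w3P.npy",W)
print([(q,atz(W,q["point"],.046)) for q in manip.mark_of("wrist","cap_grip")])
c=proj(W,[.465,-.316,.062]);print(c)
u,v=map(int,c); cr=im[max(0,v-70):v+70,max(0,u-80):u+80]
g=(np.power(cr/255.,.6)*255).astype(np.uint8)
cv2.imwrite("pics/w3c.png",cv2.resize(g,None,fx=4,fy=4,interpolation=cv2.INTER_CUBIC)); print(u-80,v-70)
E
```

```text
t 5.12 pos [ 0.421  -0.3603  0.2004] yaw 45.15 q6 1.65 F [-0.2  0.  -0.4] w 85.4
deltas [-2.6 -0.2  0.4] roll 0.2 tilt 0.02
[({'point': [206.0, 43.4], 'conf': 0.96}, array([ 0.45406243, -0.21211528])), ({'point': [415.2, 49.3], 'conf': 0.69}, array([ 0.55393262, -0.31696355])), ({'point': [321.7, 141.9], 'conf': 0.55}, array([ 0.46407071, -0.31521286]))]
[323.37339358 142.01338132]
243 72
```

View pics/w3.png

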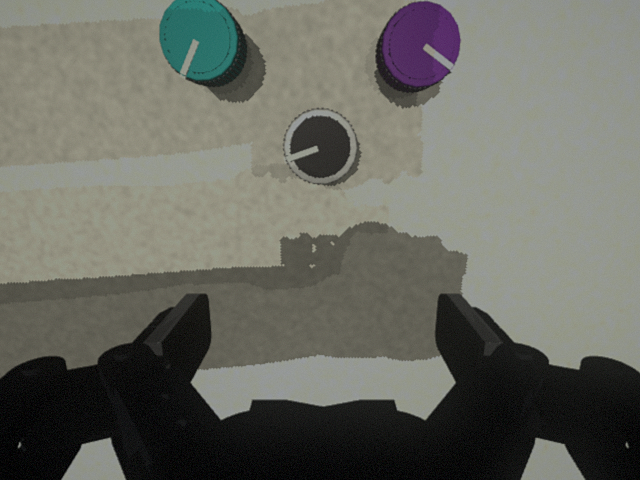

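View pics/w3c.png

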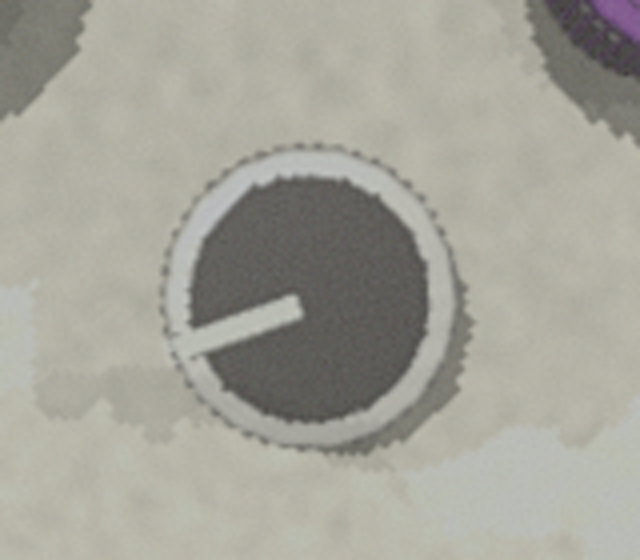

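The wrist view shows the metal cap centred at (320,146) with its white line pointing left and slightly down; turquoise is at (202,40) and purple at (420,45).

```bash
python3 - <<'E'
from h import *
W=np.load("w3P.npy")
f=lambda c:atz(W,[243+c[0]/4,72+c[1]/4],.062)
c=f((309,297));print("cap",c, "corr", c-np.array([[.705,-.709],[.709,.705]])@[.0008,-.0002])
for a,b in [((300,305),(178,345)),((309,297),(178,345)),((309,299),(190,342))]:
    d=f(b)-f(a);print(np.degrees(np.arctan2(d[1],d[0])))
E
python3 goto.py .4625 -.317 .12 45
```

```text
cap [ 0.46143969 -0.31648993] corr [ 0.46073389 -0.31691613]
152.76187206690605
154.67253310488255
154.42799141381653
t 5.22 pos [ 0.4215 -0.3597  0.2004] yaw 45.24 q6 1.65 F [ 0.1 -0.8  0.1] w 85.7
deltas [59.2 -0.9 80.4] roll 0.2 tilt 0.01
```

Request:
{"method": "servo_tool", "body": {
  "deltas": [
    {"dx":30,"dy":-1,"dz":20,"roll":0},
    {"dx":58,"dy":-1.5,"dz":60,"roll":0},
    {"dx":58,"dy":-1.5,"dz":80,"roll":0},
    {"dx":58,"dy":-1.5,"dz":80,"roll":0},
    {"dx":58,"dy":-1.5,"dz":80,"roll":0}
  ]
}}

```text
t: 5.85
position: [0.4614, -0.3182, 0.1213]
orientation: [2.899, 1.207, 0.001]
contact_force: [0.2, -0.1, 1.9]
grip_width: 0.999
```

```bash
python3 goto.py .4615 -.3165 .04 45
```

```text
t 5.85 pos [ 0.4614 -0.3182  0.1213] yaw 45.2 q6 1.75 F [ 0.2 -0.1  1.9] w 85.3
deltas [ 1.2 -1.2 81.3] roll 0.2 tilt 0.07
```

Request:
{"method": "servo_tool", "body": {
  "deltas": [
    {"dx":0.5,"dy":-1,"dz":25,"roll":0},
    {"dx":0.5,"dy":-1,"dz":50,"roll":0},
    {"dx":0.5,"dy":-1,"dz":70,"roll":0},
    {"dx":0.5,"dy":-1,"dz":80,"roll":0},
    {"dx":0.5,"dy":-1,"dz":80,"roll":0},
    {"dx":0.5,"dy":-1,"dz":80,"roll":0}
  ]
}}

```text
t: 6.6
position: [0.4611, -0.3178, 0.0415]
orientation: [2.9, 1.205, 0.002]
contact_force: [0.7, 0.5, 0.2]
grip_width: 1.003
```

```bash
python3 goto.py .4615 -.3165 .04 45; python3 - <<'E'
from h import *
cv2.imwrite("pics/w4.png",manip.read_camera("wrist"))
E
```

```text
t 6.6 pos [ 0.4611 -0.3178  0.0415] yaw 45.14 q6 1.75 F [0.7 0.5 0.2] w 85.6
deltas [ 1.2 -0.6  1.5] roll 0.1 tilt 0.1
```

View pics/w4.png

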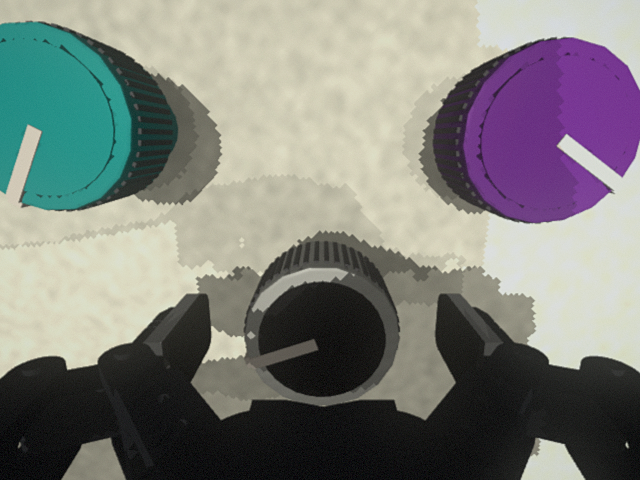

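Metal cap head centred between the jaws at (322,340), white line at its left. Now gripping.

Request:
{"method": "servo_tool", "body": {
  "deltas": [
    {"dx":0,"dy":0,"dz":0,"roll":0},
    {"dx":0,"dy":0,"dz":0,"roll":0},
    {"dx":0,"dy":0,"dz":0,"roll":0},
    {"dx":0,"dy":0,"dz":0,"roll":0},
    {"dx":0,"dy":0,"dz":0,"roll":0},
    {"dx":0,"dy":0,"dz":0,"roll":0}
  ],
  "fingers": 30,
  "grip_force": 60
}}

```text
t: 7.4
position: [0.4608, -0.3176, 0.041]
orientation: [2.9, 1.206, 0.001]
contact_force: [-0.4, 0.7, 5.5]
grip_width: 0.594
```

```bash
python3 goto.py .4615 -.3165 .04 45
```

```text
t 7.4 pos [ 0.4608 -0.3176  0.041 ] yaw 45.15 q6 1.75 F [-0.4  0.7  5.5] w 50.8
deltas [ 1.2 -0.3  1. ] roll 0.1 tilt 0.07
```

Request:
{"method": "servo_tool", "body": {
  "deltas": [
    {"dx":0,"dy":0,"dz":-20,"roll":0},
    {"dx":0,"dy":0,"dz":-60,"roll":0},
    {"dx":0,"dy":0,"dz":-100,"roll":0},
    {"dx":0,"dy":0,"dz":-140,"roll":0},
    {"dx":0,"dy":0,"dz":-160,"roll":0},
    {"dx":0,"dy":0,"dz":-160,"roll":0}
  ]
}}

```text
t: 8.15
position: [0.461, -0.3177, 0.2013]
orientation: [2.899, 1.205, 0.002]
contact_force: [0.1, -0.2, -1.3]
grip_width: 0.591
```

```bash
python3 goto.py .5965 .0518 .2 11; python3 - <<'E'
from h import *
p=manip.camera_params("wrist");im=manip.read_camera("wrist");cv2.imwrite("pics/w5.png",im)
np.save("w5P.npy",P("wrist",p)); s,r=state()
W=P("wrist",p)
print(proj(W,s["position"]+r@[0,0,-.021]))
cr=im[220:430,200:440]; g=(np.power(cr/255.,.6)*255).astype(np.uint8)
cv2.imwrite("pics/w5c.png",cv2.resize(g,None,fx=2.5,fy=2.5,interpolation=cv2.INTER_CUBIC))
E
```

```text
t 8.15 pos [ 0.461  -0.3177  0.2013] yaw 45.15 q6 1.75 F [ 0.1 -0.2 -1.3] w 50.4
deltas [ 357.5 -164.5    1.1] roll 34.1 tilt 0.13
[322.26717236 342.32595874]
```

View pics/w5c.png

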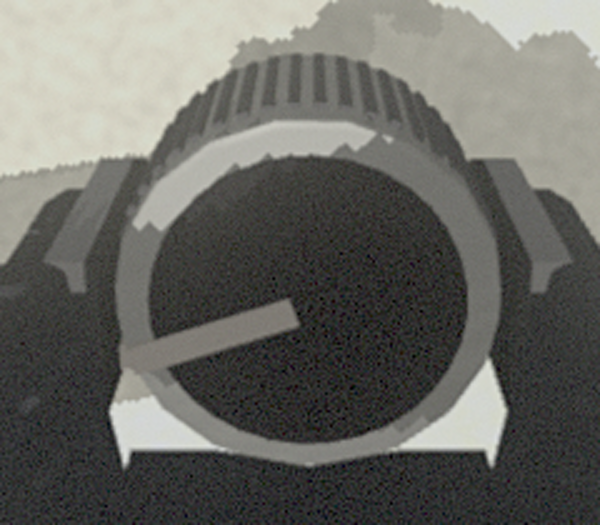

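Request:
{"method": "servo_tool", "body": {
  "deltas": [
    {"dx":22,"dy":-10,"dz":0,"roll":-4},
    {"dx":67,"dy":-31,"dz":0,"roll":-8},
    {"dx":117,"dy":-54,"dz":0,"roll":-13},
    {"dx":167,"dy":-77,"dz":0,"roll":-18},
    {"dx":217,"dy":-100,"dz":0,"roll":-23},
    {"dx":267,"dy":-123,"dz":0,"roll":-28},
    {"dx":317,"dy":-146,"dz":0,"roll":-32},
    {"dx":356.5,"dy":-164,"dz":0,"roll":-34}
  ]
}}

```text
t: 9.2
position: [0.5952, 0.0532, 0.1979]
orientation: [-2.418, -2.003, 0.004]
contact_force: [0.8, -0.4, -1.6]
grip_width: 0.595
```

Request:
{"method": "servo_tool", "body": {
  "deltas": [
    {"dx":0,"dy":0,"dz":0,"roll":0},
    {"dx":0,"dy":0,"dz":0,"roll":0},
    {"dx":0,"dy":0,"dz":0,"roll":0}
  ]
}}

```text
t: 9.57
position: [0.5951, 0.0499, 0.1997]
orientation: [-2.423, -1.999, 0.002]
contact_force: [-0.2, -0.2, -2.0]
grip_width: 0.595
```

```bash
python3 - <<'E'
from h import *
W=np.load("w5P.npy")
f=lambda c:atz(W,[200+c[0]/2.5,220+c[1]/2.5],.2013+.021)
for a,b in [((290,312),(122,357)),((308,292),(122,357))]:
    d=f(b)-f(a);print(np.degrees(np.arctan2(d[1],d[0])))
print(f((308,292)))
E
python3 goto.py .5963 .0508 .2 79; python3 - <<'E'
from h import *
cv2.imwrite("pics/w6.png",manip.read_camera("wrist"))
im=manip.read_camera("scene");cv2.imwrite("pics/s6.png",cv2.resize(im[150:300,220:380],None,fx=4,fy=4,interpolation=cv2.INTER_CUBIC))
im=manip.read_camera("top");cv2.imwrite("pics/t6.png",im)
E
```

```text
151.69763878158923
156.28444726671708
[ 0.46267397 -0.31549401]
t 9.57 pos [0.5951 0.0499 0.1997] yaw 79.05 q6 1.85 F [-0.2 -0.2 -2. ] w 50.9
deltas [ 1.1  1.1 -0.3] roll 0.1 tilt 0.07
```

View pics/s6.png

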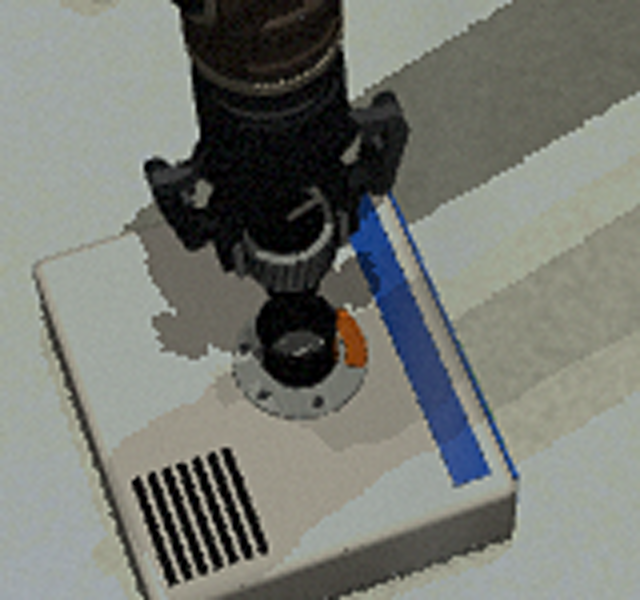

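View pics/w6.png

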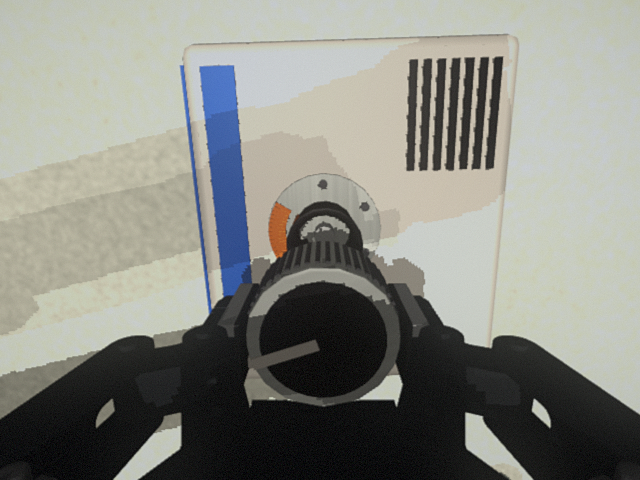

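Request:
{"method": "servo_tool", "body": {
  "deltas": [
    {"dx":1,"dy":1,"dz":15,"roll":0},
    {"dx":1,"dy":1,"dz":30,"roll":0},
    {"dx":1,"dy":1,"dz":40,"roll":0},
    {"dx":1,"dy":1,"dz":43,"roll":0},
    {"dx":1,"dy":1,"dz":46,"roll":0},
    {"dx":1,"dy":1,"dz":46,"roll":0}
  ]
}}

```text
t: 10.48
position: [0.5969, 0.0519, 0.1544]
orientation: [2.421, 2.001, 0.0]
contact_force: [0.8, -0.8, -3.0]
grip_width: 0.593
```

```bash
python3 goto.py .5963 .0508 .15 79; python3 - <<'E'
from h import *
s,_=state();print(s["contact_force"],s["ft_torque"])
cv2.imwrite("pics/w7.png",manip.read_camera("wrist"))
im=manip.read_camera("scene");cv2.imwrite("pics/s7.png",cv2.resize(im[150:300,220:380],None,fx=4,fy=4,interpolation=cv2.INTER_CUBIC))
E
```

```text
t 10.47 pos [0.5969 0.0519 0.1544] yaw 79.15 q6 1.85 F [ 0.8 -0.8 -3. ] w 50.7
deltas [-1.2 -0.4  4.4] roll 0.2 tilt 0.01
[ 0.76722153 -0.78663514 -3.04014738] [ 0.02204305 -0.01113142  0.05139078]
```

View pics/w7.png

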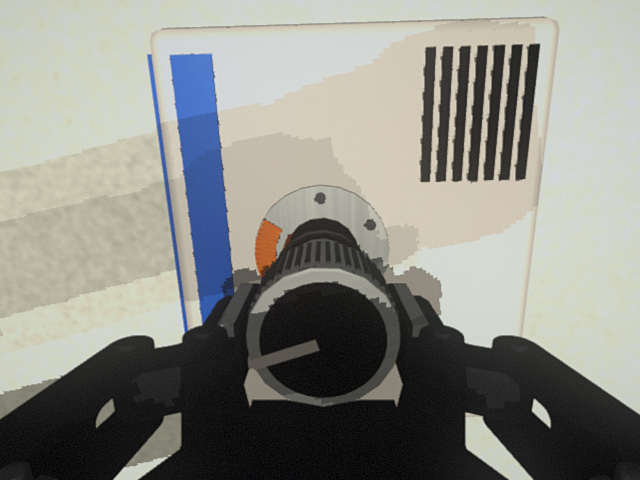

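View pics/s7.png

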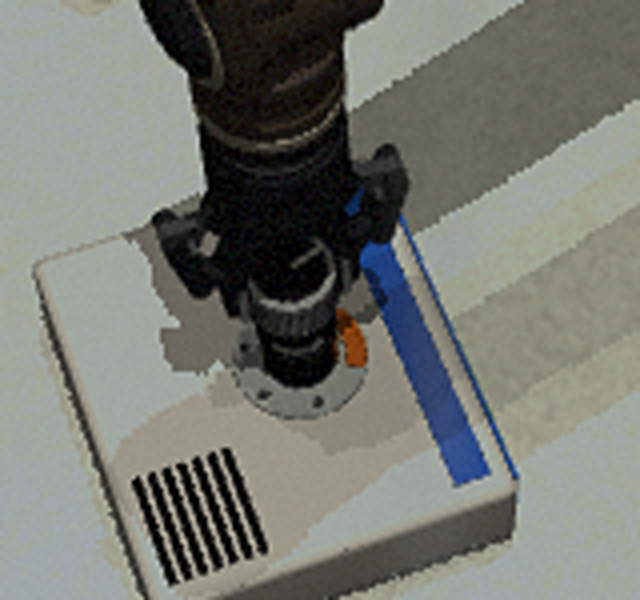

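Request:
{"method": "servo_tool", "body": {
  "deltas": [
    {"dx":-0.8,"dy":0,"dz":3,"roll":0},
    {"dx":-0.8,"dy":0,"dz":6,"roll":0},
    {"dx":-0.8,"dy":0,"dz":9,"roll":0},
    {"dx":-0.8,"dy":0,"dz":9,"roll":0}
  ]
}}

```text
t: 11.08
position: [0.5964, 0.0511, 0.1449]
orientation: [-2.421, -2.001, 0.001]
contact_force: [-0.6, 1.0, -2.4]
grip_width: 0.591
```

```bash
python3 goto.py .5963 .0508 .135 79
```

```text
t 11.07 pos [0.5964 0.0511 0.1449] yaw 79.14 q6 1.85 F [-0.6  1.  -2.4] w 50.5
deltas [-0.3 -0.   9.9] roll 0.1 tilt 0.04
```

In the bore (stem end about 8 mm below the rim) with no significant force. Continuing down to and past pin level.

Request:
{"method": "servo_tool", "body": {
  "deltas": [
    {"dx":0,"dy":0,"dz":3,"roll":0},
    {"dx":0,"dy":0,"dz":6,"roll":0},
    {"dx":0,"dy":0,"dz":9,"roll":0},
    {"dx":0,"dy":0,"dz":11,"roll":0},
    {"dx":0,"dy":0,"dz":13,"roll":0},
    {"dx":0,"dy":0,"dz":13,"roll":0}
  ]
}}

```text
t: 11.82
position: [0.5965, 0.0511, 0.1321]
orientation: [-2.421, -2.001, 0.0]
contact_force: [-0.1, 0.2, -1.4]
grip_width: 0.593
```

```bash
python3 goto.py .5963 .0508 .123 79
```

```text
t 11.82 pos [0.5965 0.0511 0.1321] yaw 79.15 q6 1.85 F [-0.1  0.2 -1.4] w 50.6
deltas [-0.3 -0.2  9.1] roll 0.1 tilt 0.02
```

Request:
{"method": "servo_tool", "body": {
  "deltas": [
    {"dx":0,"dy":0,"dz":2,"roll":0},
    {"dx":0,"dy":0,"dz":4,"roll":0},
    {"dx":0,"dy":0,"dz":6,"roll":0},
    {"dx":0,"dy":0,"dz":7,"roll":0},
    {"dx":0,"dy":0,"dz":7,"roll":0}
  ]
}}

```text
t: 12.45
position: [0.5969, 0.0511, 0.1256]
orientation: [2.421, 2.001, 0.001]
contact_force: [-0.7, -0.5, 4.2]
grip_width: 0.591
```

```bash
python3 goto.py .5963 .0508 .123 79
```

```text
t 12.45 pos [0.5969 0.0511 0.1256] yaw 79.15 q6 1.85 F [-0.7 -0.5  4.2] w 50.5
deltas [-0.4 -0.5  2.6] roll 0.1 tilt 0.04
```

Request:
{"method": "servo_tool", "body": {
  "deltas": [
    {"dx":0,"dy":0,"dz":1,"roll":0},
    {"dx":0,"dy":0,"dz":2,"roll":0},
    {"dx":0,"dy":0,"dz":3,"roll":0},
    {"dx":0,"dy":0,"dz":3,"roll":0}
  ]
}}

```text
t: 12.95
position: [0.5968, 0.0511, 0.1231]
orientation: [2.421, 2.001, 0.001]
contact_force: [-1.5, 0.8, 8.8]
grip_width: 0.592
```

```bash
python3 goto.py .5963 .0508 .123 79
```

```text
t 12.95 pos [0.5968 0.0511 0.1231] yaw 79.15 q6 1.85 F [-1.5  0.8  8.8] w 50.5
deltas [-0.4 -0.5  0.1] roll 0.1 tilt 0.06
```

Force is rising as expected near home; one more step for preload.

Request:
{"method": "servo_tool", "body": {
  "deltas": [
    {"dx":0,"dy":0,"dz":1,"roll":0},
    {"dx":0,"dy":0,"dz":2,"roll":0},
    {"dx":0,"dy":0,"dz":2,"roll":0},
    {"dx":0,"dy":0,"dz":2,"roll":0}
  ]
}}

```text
t: 13.45
position: [0.5969, 0.0511, 0.123]
orientation: [2.421, 2.0, 0.003]
contact_force: [-6.6, -0.5, 19.7]
grip_width: 0.591
```

```bash
python3 goto.py .5963 .0508 .123 79; python3 - <<'E'
from h import *
im=manip.read_camera("wrist");cv2.imwrite("pics/w8.png",im)
im=manip.read_camera("scene");cv2.imwrite("pics/s8.png",cv2.resize(im[150:300,220:380],None,fx=4,fy=4,interpolation=cv2.INTER_CUBIC))
s,_=state();print(s["contact_force"],s["position"])
E
```

```text
t 13.45 pos [0.5969 0.0511 0.123 ] yaw 79.14 q6 1.85 F [-6.6 -0.5 19.7] w 50.5
deltas [-0.4 -0.5 -0. ] roll 0.1 tilt 0.15
[-5.66458965 -0.77897018 18.29278023] [0.59687757 0.05114293 0.12297793]
```

View pics/w8.png

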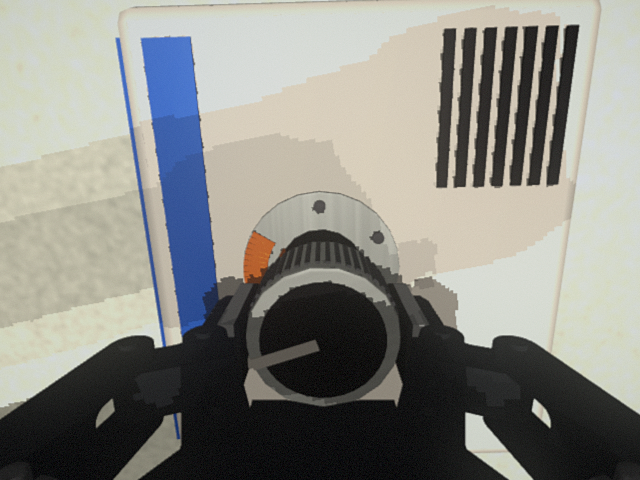

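View pics/s8.png

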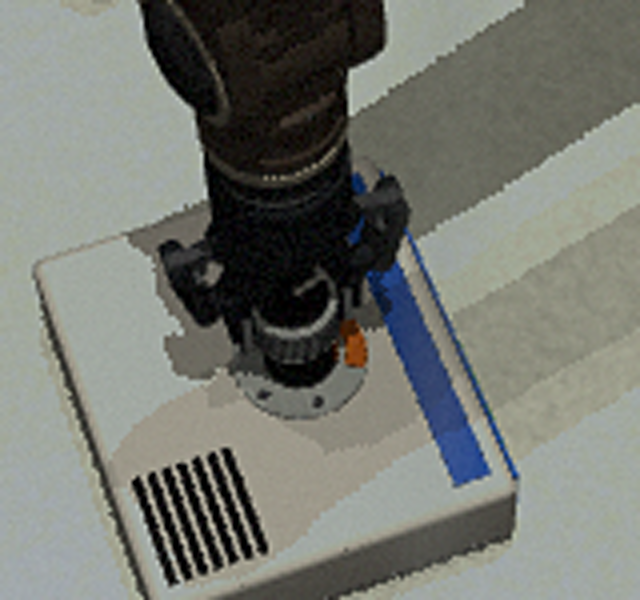

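The head is down on the rim. The hard stop came at TCP z 0.1230, the height predicted for home. Force is up to about 19 N, the grip is holding at 50.5 mm, and the cap hasn't slipped in the jaws (its white line hasn't moved in the wrist view).

```bash
python3 - <<'E'
from plant import manip
print(manip.finish_job()); s=manip.sense(); print(s["t"],s["position"],s["contact_force"],s["grip_width"])
E
```

```text
the job is handed in; nothing more can be done
None
the job is handed in; nothing more can be done
```

I set the aluminium cap into the sample port, keyed it over the pin and pushed it home. I handed the job in at about 13.5 s, with the gripper still holding it down. No verdict was reported.

- **Keying:** the wrist camera showed the pin in the bore at about 188° in world yaw. I turned the cap's white line from about 154° to that direction before inserting it. The stem passed pin level with no resistance, so no searching was needed.
- **Last checks:** a hard stop came at TCP z = 0.1230 m, exactly where home was predicted. The push was about 18–20 N, tilt about 0.15°, and the fingers were on the cap at a 50.5 mm opening. The bottle, beaker and rack were never approached, but I did not measure them again at the end.
- **Disagreements:** the fixed cameras placed the port about 3–4 mm from the wrist camera's estimate. I used the wrist estimate, and the cap went in without noticeable side force. At the final push there was a side force of about 6 N.

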